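# Gauge the depth of a channel and record it

### The job

Lift the sprung depth gauge out of its rack and zero it by pressing it down on the bare bench until its foot sits flat, then let go. Take it again by its other two faces, lower it between the vice jaws with its probe in the bar's channel and its long side along the channel, press until the foot sits flat on the bar, and leave it standing there. Read the channel depth and slide the pointer of the record scale to that depth (the whole travel stands for 0 to 24 mm); keep the gauge upright throughout and leave the other things alone.

Things in the scene. Friction and masses are not known exactly. Their poses are not given: they have to be found in the camera images.
- gauge: Sprung depth gauge, 0.45 kg. Origin: centre of its foot's underside; z up. Steel foot 50 (x) x 76 (y) x 12 mm; on it, centred, a grey housing 34 (x) x 50 (y) mm with black cap, from 12 to 62 mm height: hold it near its top. Probe rod (10 mm thick, tail 8 mm) on the axis. In the rack fingers fit only on the faces across x (34 mm apart), in the vice only on those across y (50 mm apart).
- probe (a joint): How far the probe is pushed in, m: 0 = tip 24 mm below the foot, 0.024 = flush. Channel depth = 0.024 minus this while the foot is flat; the tail ends 1 mm + this above the cap. Spring (5 to 6.2 N) and 3 N of rubbing resist: press 4 to 6 N beyond the gauge's weight. Once pressed flat it stays flat when let go; lifted, the probe comes out again.
- gauge_rack: Fixed grey rack, 80 (x) x 104 (y) mm, 84 mm high. Origin: centre of its underside. The gauge's foot stands on ledges 30 mm above the bench, gauge axes along the rack's; cheeks (y = 41 to 50 mm either side) rise to 84 mm beside its narrow ends; open at the x sides. The gauge lifts straight out.
- vice: Fixed vice, footprint 120 (x) x 112 (y) mm, origin at the centre of its underside, holding an aluminium bar 110 mm long (x) and 60 mm wide (y). Two grey jaws, 90 mm long in x, 14 mm thick, inner faces at y = +-30 mm, rise to 90 mm above the bench.
- bar_top (a point): Centre of the bar's top plane, 42 mm above the bench, at the channel's mouth; axes as the vice's. The channel runs along x through the whole bar, 24 mm wide, 6 to 18 mm deep (to be measured). The jaws rise 48 mm above this plane. The gauge's y axis must lie along this x axis (either way round).
- pointer_base: Fixed record scale: aluminium track 40 (x) x 170 (y) x 14 mm on a grey plinth 70 x 180 x 20 mm; origin at the centre of the track's underside (20 mm above the bench); a white ruled plate 24 mm wide beside it on the plinth, at +x. Long ruling lines every 25 mm of travel (5 mm of depth), short ones every 5 mm (1 mm of depth). Depth grows towards +y.
- pointer (a joint): Position of the pointer along the track, m: 0 at the -y end (depth 0), 0.12 at the +y end (depth 24 mm), so 5 mm of travel for each mm of depth. It slides with about 1.5 N of friction and stays where left.
- pointer_top (a point): Centre of the top of the pointer's black grip, 74 mm above the bench; the grip is a block 28 (x) x 20 (y) x 40 mm high, axes as the track's. It stands at track y = -60 mm + joint value.
- beaker_100: Bystander: glass beaker, about 55 mm wide, 70 mm high, standing. Leave alone.
- jar_white_2: Bystander: white screw-cap jar, 44 mm wide, 59 mm high. Leave alone.
- marker_pen: Bystander: felt marker lying on the bench near its front edge, 140 mm long along its y, 17 mm thick. Leave alone.
- petri_dish_0: Bystander: covered petri dish, 67 mm wide, 16 mm high. Leave alone.
There are look-alikes about, which are no part of the job. Leave any yellow look-alike of the vice alone.

How it is judged:
By the outcome, as a careful person would: the job done as asked, in the order asked, and still so for the second after the job is handed in, with the robot touching nothing.
It also fails if it takes over 72 s, if anything falls off the work surface, if the arm or the gripper's body presses on something with over 40 N, if the wrist force passes 120 N, or if a joint passes its speed limit or range.

### The arm

A 7-joint arm with a two-finger parallel gripper is mounted at the origin on a cart in front of the work surface, level with it; the furniture and walls round the work are solid. World frame = base frame: x ahead of the robot, y to its left, z up, the work surface at z = 0. Lengths are in mm, angles in rad, forces in N, time in s.
With the tool pointing down it reaches from about 425 to 825 mm from the base axis. Payload 3.6 kg.
Tool frame: the origin (TCP) lies on the centre line of the jaws, within the pads' length; the fingertips stand 19 mm ahead of it and the grasp point (between the pads) is the TCP; z points along the fingers, y is the direction in which the jaws open and shut (so a half turn about z gives the same grasp; the last joint's range is limited). The gripper opens to 85 mm and grips with 20 to 120 N. Pads are 22 mm wide; open, the fingers measure 114 mm over their backs; the gripper's body (76 mm by 85 mm) begins 54 mm behind the grasp point. The pads swing forward as they close: fully open they stand 13 mm farther back than shut.
Start: joints at [1.312, 0.615, -0.013, 1.423, 0.008, 1.103, -0.04], TCP at [149.338, -632.584, 250.297] pointing down, gripper open.
Joint ranges: [-3.12, 3.12], [-0.3, 2.06], [-1.34, 1.32], [0.26, 2.42], [-1.36, 4.5], [0.01, 1.98], [-2.84, 2.84]. Speed limits (rad/s): [2.79, 2.79, 3.14, 3.14, 3.14, 3.14, 3.14].

### API

Orientations are given as a unit quaternion [x, y, z, w].
In Python, from workcell import r gives the robot as it stands.
- The arm moves only by the tool apply_moves, never from a script. Its argument "rows" is a list that holds one entry, the list of rows, each a list of 4 numbers: the shift along the world's x, y, z in m, then the turn about the world's z in degrees. A call has 1 to 8 rows; each row is the pose to reach, as a shift and turn from the pose commanded when the call began; what a row does not reach only later rows make up. A row lasts 1/8 s, in which the tool goes at most 62.5 mm and 10.7 degrees, less where a joint would pass 70% of its speed; a pose out of reach is approached as far as the arm can. A call with a gripper value outside its range is refused whole. "grip" is the opening in per cent of the stroke, from 0 (shut) to 100 (fully open), set as the call begins (left out, the last holds). The fingers move at their own pace and stop on an object; "newtons" is the grip in N (left out, the last holds). Time passes only in rows, so rows that repeat a pose let the fingers close. It gives the time, the measured TCP pose, the force and the opening at its end, in the units of the state.
- r.state(): the state, without advancing time (a new reading comes with each control period).
- r.snapshot(name): name is "side" or "top"; returns the picture (400x640x3 uint8, blue, green, red); there is no depth.
- r.camera_model(name): a dict with "fx", "fy", "cx", "cy" (pixels), "camera_from_world" (4x4, takes a point from world to camera coordinates). Camera axes: x right, y up, looking along -z (the intrinsics and any distortion apply to the point x, -y, -z); pixel columns grow to the right and rows downward; lengths in mm; the calibration is good to about 2 mm. A picture is of the moment at which its call begins. camera_model takes no time and is no camera call.
- r.finish_job(): hands the job in, once; it reports no verdict.
The state is a dict: "time": time; "q": joint angles; "dq": joint speeds; "joint_efforts": joint torques, N m; "eef_pos": TCP position; "orientation": TCP orientation; "contact_force": force on the tool from outside, world axes, zero at the start; "ft_torque": the same for the moment, N m; "width": finger opening in mm.
Only numpy, scipy, OpenCV 4.12 (cv2) and the standard library are available. Lean on these libraries where they do the work, as an engineer would, in place of code of your own. Each camera call takes 0.05 s, during which the arm holds its last target.

## Working session

There is one attempt and no reset: what is moved stays moved. The work goes in short steps, Python scripts to look and compute and a tool call to move; the robot and the scene stay as the last step left them, time stands still between calls to the robot, and variables do not carry over. Pictures are saved under pics/ and viewed, and the job is handed in when it is done.

Besides the shell and the picture viewer there is one more tool, called in YAML: its name, and indented under it one key for each argument. apply_moves: Moves the arm, as the interface text tells. Its arguments: {"type":"object","properties":{"rows":{"type":"array"},"grip":{"type":"number"},"newtons":{"type":"number"}},"required":["rows"]}

```bash
mkdir -p pics; python3 - <<'E'
from workcell import r
import cv2,numpy as np
for n in("side","top"):
    cv2.imwrite(f"pics/{n}0.png",r.snapshot(n)); m=r.camera_model(n); print({k:(np.round(v,3).tolist()) for k,v in m.items() if not isinstance(v,str)})
s=r.state();print(s)
E
```

```text
{'fx': 506.176, 'fy': 506.176, 'cx': 319.563, 'cy': 204.383, 'camera_from_world': [[-0.995, -0.099, -0.008, 517.875], [0.083, -0.877, 0.474, -85.098], [-0.054, 0.471, 0.88, -1694.047], [0.0, 0.0, 0.0, 1.0]]}
{'fx': 408.045, 'fy': 408.045, 'cx': 319.028, 'cy': 198.613, 'camera_from_world': [[0.015, -1.0, 0.003, -12.455], [0.979, 0.015, 0.203, -533.441], [-0.203, -0.0, 0.979, -1580.488], [0.0, 0.0, 0.0, 1.0]]}
{'time': 0.1, 'q': array([ 1.3125456 ,  0.61584818, -0.01262828,  1.42475638,  0.00810544,
        1.10341549, -0.04039064]), 'dq': array([-0.00060004, -0.00285247,  0.00049839, -0.00386883, -0.00083815,
       -0.0002499 ,  0.00013767]), 'joint_efforts': array([ 1.50924909e-03, -4.70381320e+01,  2.60860920e-01, -1.71571112e+01,
        1.02415716e-02,  5.84662543e-03,  1.23367676e-05]), 'eef_pos': array([ 149.15911729, -631.98177729,  249.23136799]), 'orientation': array([ 9.93288225e-01,  1.15659370e-01, -1.51783250e-04, -1.17889362e-03]), 'contact_force': array([-0.35598431,  0.18067415, -0.97641845]), 'ft_torque': array([-0.02429117,  0.01098931,  0.0162846 ]), 'width': 85.06754399845317}
```

View pics/side0.png

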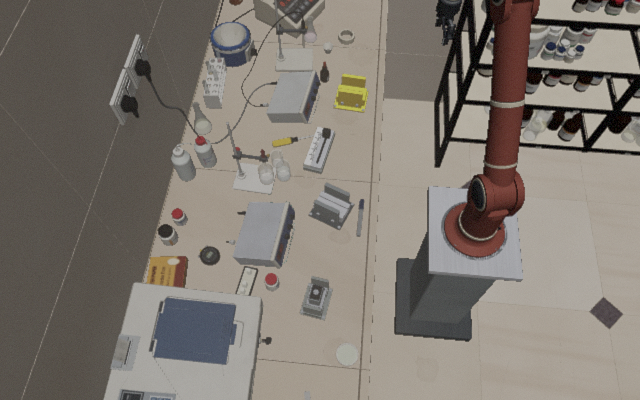

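View pics/top0.png

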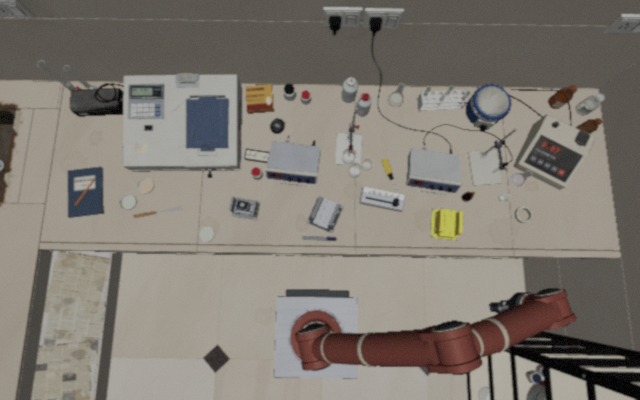

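```bash
python3 - <<'E'
import cv2,numpy as np
t=cv2.imread("pics/top0.png");s=cv2.imread("pics/side0.png")
def c(im,x,y,w=30,k=6): return cv2.resize(im[y-w:y+w,x-w:x+w],None,fx=k,fy=k,interpolation=cv2.INTER_CUBIC)[:360,:360]
cv2.imwrite("pics/c1.png",np.hstack([c(t,244,208,22,11)[:360,:360] if 0 else cv2.resize(c(t,244,208,20,10),(260,260)) if 0 else cv2.resize(t[188:228,224:264],(260,260),interpolation=2),cv2.resize(t[192:232,305:345],(260,260),interpolation=2),cv2.resize(t[179:219,363:403],(260,260),interpolation=2)]))
a=lambda x,y,h=25:cv2.resize(s[y-h:y+h,x-h:x+h],(260,260),interpolation=2)
im=np.vstack([cv2.imread("pics/c1.png"),np.hstack([a(316,297),a(330,205),a(320,148)])])
cv2.imwrite("pics/c1.png",im)
E
```

```text
(no output)
```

View pics/c1.png

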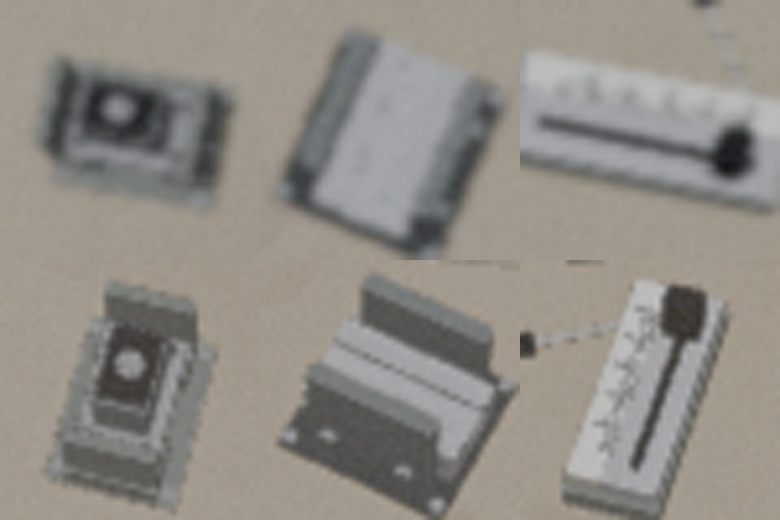

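```bash
cat > h.py <<'E'
from workcell import r
import cv2,numpy as np
M={n:r.camera_model(n) for n in("side","top")}
def proj(n,p):
    m=M[n];c=m["camera_from_world"]@np.array([*p,1.]); x,y,z=c[0],-c[1],-c[2]
    return np.array([m["fx"]*x/z+m["cx"],m["fy"]*y/z+m["cy"]])
def ray(n,u,v):
    m=M[n];T=m["camera_from_world"];R=T[:3,:3];o=-R.T@T[:3,3]
    d=R.T@np.array([(u-m["cx"])/m["fx"],-(v-m["cy"])/m["fy"],-1.]);return o,d/np.linalg.norm(d)
def onz(n,u,v,z):
    o,d=ray(n,u,v);return o+d*(z-o[2])/d[2]
def tri(a,b):
    (o1,d1),(o2,d2)=ray("side",*a),ray("top",*b)
    t=np.linalg.lstsq(np.c_[d1,-d2],o2-o1,rcond=None)[0];p,q=o1+d1*t[0],o2+d2*t[1];return (p+q)/2,np.linalg.norm(p-q)
def crop(im,x0,y0,w,h,k):
    c=cv2.resize(im[y0:y0+h,x0:x0+w],None,fx=k,fy=k,interpolation=cv2.INTER_CUBIC)
    for i in range(0,w,5):
        cv2.line(c,(int((i+.5)*k),0),(int((i+.5)*k),6 if (x0+i)%10 else 14),(0,0,255),1)
        if (x0+i)%10==0: cv2.putText(c,str(x0+i),(int((i+.5)*k)+2,24),0,.4,(0,0,255),1)
    for i in range(0,h,5):
        cv2.line(c,(0,int((i+.5)*k)),(6 if (y0+i)%10 else 14,int((i+.5)*k)),(0,0,255),1)
        if (y0+i)%10==0: cv2.putText(c,str(y0+i),(2,int((i+.5)*k)-2),0,.4,(0,0,255),1)
    return c
E
python3 - <<'E'
from h import *
print([k for k in M["top"]])
t=cv2.imread("pics/top0.png");s=cv2.imread("pics/side0.png")
cv2.imwrite("pics/g1.png",np.hstack([crop(s,296,270,40,50,10),crop(t,226,188,40,50,10)]))
cv2.imwrite("pics/v1.png",np.hstack([crop(s,300,180,55,55,7),crop(t,300,188,50,55,7)]))
cv2.imwrite("pics/p1.png",np.hstack([crop(s,295,120,50,60,8),crop(t,358,175,50,60,8)]))
for p in [(600,250,0),(600,0,60),(600,-200,0)]: print(p,proj("side",p),proj("top",p))
E
```

```text
['fx', 'fy', 'cx', 'cy', 'camera_from_world']
(600, 250, 0) [286.88350325 284.42178675] [258.22173071 184.78203484]
(600, 0, 60) [295.46975588 206.42600482] [318.14553348 182.18213754]
(600, -200, 0) [303.0324897  165.42484995] [366.07556772 186.37780837]
```

View pics/g1.png

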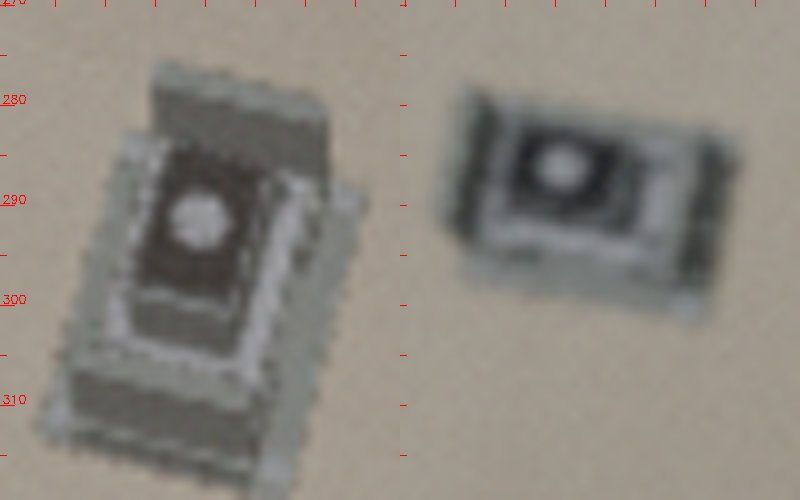

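View pics/v1.png

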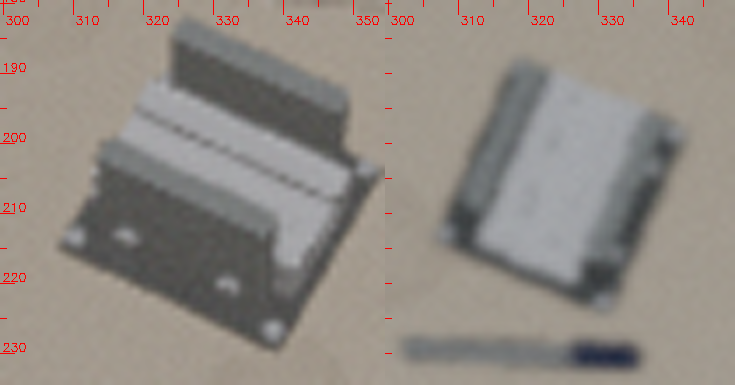

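View pics/p1.png

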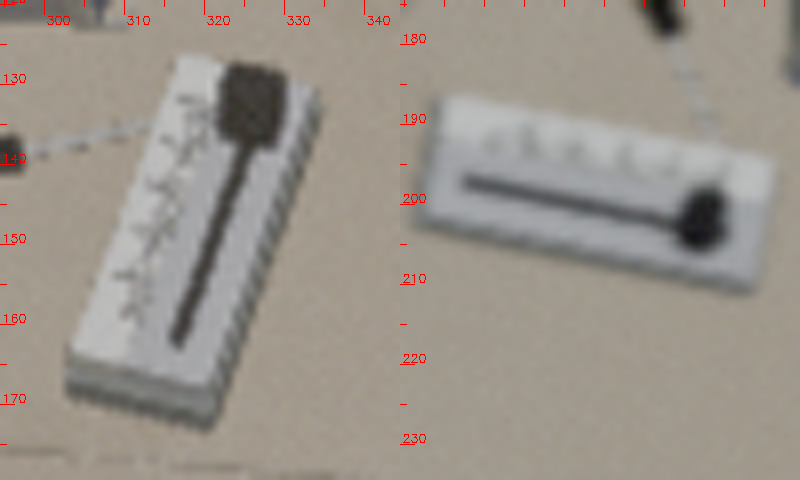

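```bash
python3 - <<'E'
from h import *
t=cv2.imread("pics/top0.png");s=cv2.imread("pics/side0.png")
def cen(im,x,y,w,thr,bright):
    g=cv2.cvtColor(im,6).astype(float);g=g[y-w:y+w+1,x-w:x+w+1];W=np.clip((g-thr) if bright else (thr-g),0,None)
    Y,X=np.mgrid[y-w:y+w+1,x-w:x+w+1];return (X*W).sum()/W.sum(),(Y*W).sum()/W.sum()
a=cen(s,316,292,3,100,1);b=cen(t,242,204,2,90,1);print("tail",a,b,tri(a,b),onz("side",*a,93),onz("top",*b,93))
o=lambda n:np.round(ray(n,320,200)[0])
print("cams",o("side"),o("top"))
k=lambda x,y,x0,y0,k:(x/k-.5+x0,y/k-.5+y0)
# rack corners side: bottom left, bottom right, right top, left top ; ledges plane unknown
for nm,p in {"ll":(45,430),"lr":(275,495),"ur":(365,195),"ul":(125,135)}.items():
    print("rack side",nm,np.round(onz("side",*k(*p,296,270,10),20),0))
for nm,p in {"cheekL":(155,68),"cheekR":(328,105)}.items(): print("cheektop",nm,onz("side",*k(*p,296,270,10),84).round(1))
for nm,p in {"capBL":(140,288),"capBR":(233,308),"capTL":(172,145),"capTR":(265,170)}.items(): print("cap",nm,onz("side",*k(*p,296,270,10),92).round(1))
for nm,p in {"ul":(466,90),"ll":(440,240),"ur":(742,135),"lr":(705,320),"botl":(470,280)}.items():
    print("rack top",nm,np.round(onz("top",*k(p[0]-400,p[1],226,188,10),84 if nm!="lr" else 0),0))
# vice
for nm,p in {"L":(60,245),"B":(276,352),"R":(382,172)}.items(): print("vice base side",nm,onz("side",*k(*p,300,180,7),0).round(1))
for nm,p in {"L":(437,240),"B":(607,312),"R":(688,130)}.items(): print("vice base top",nm,onz("top",*k(p[0]-385,p[1],300,188,7),0).round(1))
for nm,p in {"farTL":(176,18),"farTR":(348,92),"nearTL":(105,140),"nearTR":(276,213)}.items(): print("jaw",nm,onz("side",*k(*p,300,180,7),90).round(1))
for nm,p in {"chanL":(138,109),"chanR":(335,200)}.items(): print(nm,onz("side",*k(*p,300,180,7),42).round(1))
# scale
for nm,p in {"slotT":(248,145),"slotB":(177,345),"gripC":(253,92)}.items(): print("scale side",nm,onz("side",*k(*p,295,120,8),74 if nm=="gripC" else 34).round(1))
for nm,p in {"slotL":(463,182),"slotR":(680,225),"gripC":(703,210)}.items(): print("scale top",nm,onz("top",*k(p[0]-400,p[1],358,175,8),74 if nm=="gripC" else 34).round(1))
E
```

```text
tail (np.float64(315.5716034271726), np.float64(291.5410036719706)) (np.float64(241.68664850136238), np.float64(204.2724795640327)) (array([500.41879969, 296.1279708 ,  93.11343121]), np.float64(3.862271899654314)) [502.28558552 295.50919317  93.        ] [498.5431223  296.59689199  93.        ]
cams [ 432.  775. 1536.] [ 202.   -5. 1656.]
rack side ll [546. 342.  20.]
rack side lr [475. 355.  20.]
rack side ur [456. 258.  20.]
rack side ul [532. 246.  20.]
cheektop cheekL [521.4 246.2  84. ]
cheektop cheekR [468.2 252.9  84. ]
cap capBL [518.  317.5  92. ]
cap capBR [490.1 320.9  92. ]
cap capTL [513.3 272.7  92. ]
cap capTR [484.9 277.8  92. ]
rack top ul [531. 338.  84.]
rack top ll [471. 344.  84.]
rack top ur [514. 228.  84.]
rack top lr [454. 253.   0.]
rack top botl [455. 332.  84.]
vice base side L [560.3  -4.6   0. ]
vice base side B [450.9  42.9   0. ]
vice base side R [406.9 -59.7   0. ]
vice base top L [447.2  43.6   0. ]
vice base top B [406.4 -56.2   0. ]
vice base top R [ 514.9 -103.1    0. ]
jaw farTL [511.1 -84.5  90. ]
jaw farTR [427.  -51.9  90. ]
jaw nearTL [537.9 -15.5  90. ]
jaw nearTR [455.5  15.2  90. ]
chanL [527.3 -60.3  42. ]
chanR [428.8 -19.6  42. ]
scale side slotT [ 528.7 -304.8   34. ]
scale side slotB [ 549.9 -194.5   34. ]
scale side gripC [ 526.6 -304.9   74. ]
scale top slotL [ 546.4 -192.8   34. ]
scale top slotR [ 525.8 -302.5   34. ]
scale top gripC [ 525.5 -306.7   74. ]
```

Candidates: the gauge in its rack is at top (242,204) / side (316,292). It is the only black cap with a bright tail, and the crop confirms it. The vice is the grey one at top (325,212), not the yellow one at (447,223). The record scale is the one with a black grip at top (383,199), not the white box at (256,156).

apply_moves:
  rows:
    - [[0.045,0.022,0,4],[0.09,0.045,0,8],[0.135,0.067,0,12],[0.18,0.09,0,17],[0.225,0.112,0,21],[0.27,0.135,0,25],[0.315,0.158,0,30],[0.36,0.18,0,34]]
  grip: 100
  newtons: 60

```text
time: 1.1
eef_pos: [510.4, -451.6, 249.7]
orientation: [0.916, 0.402, -0.0, -0.001]
contact_force: [-0.5, -0.0, -0.7]
width: 85.5
```

apply_moves:
  rows:
    - [[0.0,0.05,0,4],[0.0,0.1,0,8],[0,0.155,0,12],[0,0.21,0,17],[0,0.265,0,21],[0,0.32,0,25],[0,0.375,0,30],[0,0.43,0,34]]

```text
time: 2.1
eef_pos: [508.9, -21.0, 250.1]
orientation: [0.758, 0.652, -0.0, -0.0]
contact_force: [0.8, 0.6, -0.6]
width: 85.6
```

apply_moves:
  rows:
    - [[0,0.05,0,0],[0,0.105,0,0],[-0.003,0.16,0,0],[-0.006,0.215,0,0],[-0.009,0.27,-0.02,0],[-0.009,0.319,-0.06,0],[-0.009,0.319,-0.1,0],[-0.009,0.319,-0.1,0]]

```text
time: 3.1
eef_pos: [498.1, 295.0, 146.9]
orientation: [0.758, 0.652, -0.004, -0.0]
contact_force: [-0.1, 0.2, 0.9]
width: 85.6
```

```bash
python3 - <<'E'
from h import *
s=r.snapshot("side");t=r.snapshot("top")
st=r.state();print(st["eef_pos"],proj("side",st["eef_pos"]),proj("top",st["eef_pos"]))
cv2.imwrite("pics/a1.png",np.hstack([crop(s,286,240,60,80,7),crop(t,215,170,50,80,7)]))
E
```

```text
[500.96347425 295.78688822 150.83019095] [315.72264125 285.16122365] [239.1229504  200.73138756]
```

View pics/a1.png

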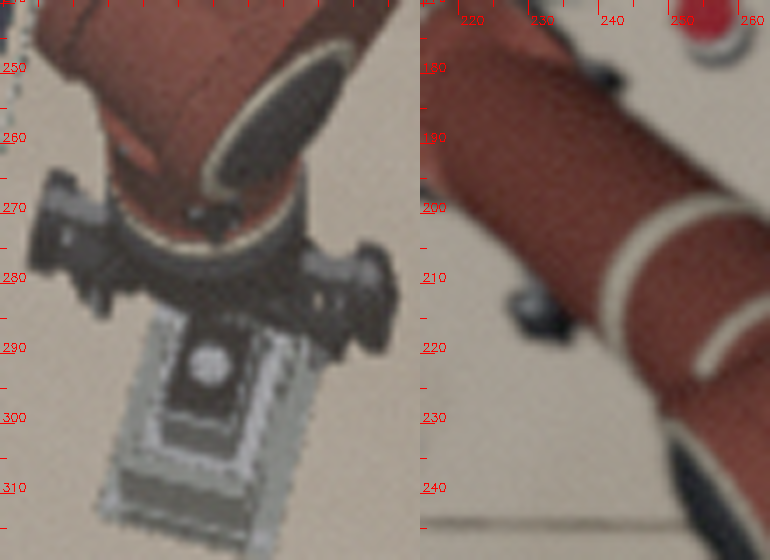

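apply_moves:
  rows:
    - [[0,0.001,-0.02,0],[0,0.001,-0.04,0],[0,0.001,-0.055,0],[0,0.001,-0.07,0],[0,0.001,-0.07,0],[0,0.001,-0.07,0]]

```text
time: 3.95
eef_pos: [500.7, 297.7, 80.8]
orientation: [0.759, 0.651, 0.001, 0.0]
contact_force: [-0.5, 0.2, -0.2]
width: 85.3
```

apply_moves:
  rows:
    - [[0,0,0,0],[0,0,0,0],[0,0,0,0],[0,0,0,0],[0,0,0,0],[0,0,0,0]]
  grip: 0
  newtons: 60

```text
time: 4.7
eef_pos: [500.5, 297.7, 80.8]
orientation: [0.759, 0.651, 0.0, -0.0]
contact_force: [-1.5, 0.4, 5.8]
width: 33.1
```

apply_moves:
  rows:
    - [[0,0,0.005,0],[0,0,0.02,0],[0,0,0.04,0],[0,0,0.06,0],[0,0,0.08,0],[0,0,0.1,0],[0,0,0.1,0],[0,0,0.1,0]]

```text
time: 5.7
eef_pos: [499.7, 296.7, 179.5]
orientation: [0.759, 0.651, -0.001, -0.0]
contact_force: [-0.4, 0.4, -4.6]
width: 33.2
```

```bash
python3 - <<'E'
from h import *
s=r.snapshot("side")
st=r.state();print(st["eef_pos"],st["contact_force"],st["ft_torque"])
cv2.imwrite("pics/a2.png",crop(s,270,220,80,100,6))
E
```

```text
[499.60557717 296.68254043 179.16788085] [ 0.34396424 -0.43886958 -5.12509214] [ 0.02866071 -0.02329958  0.00385672]
```

View pics/a2.png

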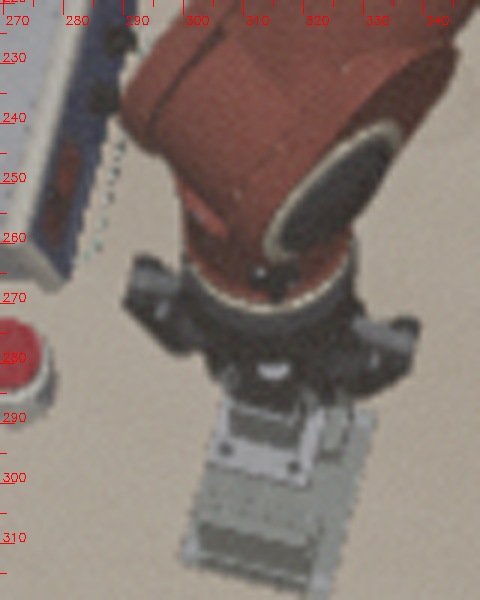

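apply_moves:
  rows:
    - [[0,-0.018,0,9],[0,-0.037,0,19],[0,-0.056,0,28],[0,-0.074,0,38],[0,-0.093,0,47],[0,-0.112,0,57],[0,-0.13,0,67],[0,-0.147,0,76]]

```text
time: 6.75
eef_pos: [499.9, 149.1, 179.3]
orientation: [0.195, 0.981, -0.001, -0.001]
contact_force: [-0.1, 0.1, -4.3]
width: 33.3
```

apply_moves:
  rows:
    - [[0,0,-0.02,0],[0,0,-0.05,0],[0,0,-0.075,0],[0,0,-0.09,0],[0,0,-0.1,0],[0,0,-0.1,0]]

```text
time: 7.5
eef_pos: [500.2, 150.4, 79.9]
orientation: [0.197, 0.98, -0.0, -0.0]
contact_force: [-0.3, 0.9, -4.6]
width: 33.3
```

apply_moves:
  rows:
    - [[0,0,-0.003,0],[0,0,-0.003,0]]

```text
time: 7.75
eef_pos: [500.6, 150.5, 77.8]
orientation: [0.197, 0.98, 0.0, 0.0]
contact_force: [0.2, 0.3, -4.9]
width: 33.2
```

apply_moves:
  rows:
    - [[0,0,-0.001,0],[0,0,-0.001,0]]

```text
time: 8.0
eef_pos: [500.4, 150.4, 76.4]
orientation: [0.197, 0.98, 0.0, 0.0]
contact_force: [-0.5, 0.5, -5.6]
width: 32.9
```

apply_moves:
  rows:
    - [[0,0,-0.001,0],[0,0,-0.001,0]]

```text
time: 8.25
eef_pos: [500.3, 150.4, 75.2]
orientation: [0.197, 0.98, -0.0, -0.0]
contact_force: [-0.5, 0.1, -4.8]
width: 33.2
```

apply_moves:
  rows:
    - [[0,0,-0.001,0],[0,0,-0.001,0]]

```text
time: 8.5
eef_pos: [500.4, 150.5, 74.6]
orientation: [0.197, 0.98, -0.0, 0.0]
contact_force: [-0.3, -0.4, -1.1]
width: 33.1
```

apply_moves:
  rows:
    - [[0,0,-0.001,0],[0,0,-0.001,0]]

```text
time: 8.75
eef_pos: [500.5, 150.5, 73.8]
orientation: [0.197, 0.98, -0.0, 0.0]
contact_force: [-0.6, -0.8, 4.2]
width: 32.9
```

apply_moves:
  rows:
    - [[0,0,-0.001,0],[0,0,-0.001,0]]

```text
time: 9.0
eef_pos: [500.5, 150.5, 72.4]
orientation: [0.197, 0.98, 0.0, 0.0]
contact_force: [-1.6, -0.3, 4.1]
width: 32.9
```

apply_moves:
  rows:
    - [[0,0,-0.004,0],[0,0,-0.008,0],[0,0,-0.012,0],[0,0,-0.016,0],[0,0,-0.018,0],[0,0,-0.019,0],[0,0,-0.019,0]]

```text
time: 9.88
eef_pos: [500.4, 150.5, 53.2]
orientation: [0.197, 0.98, 0.0, 0.0]
contact_force: [-0.1, -1.2, 3.0]
width: 33.2
```

apply_moves:
  rows:
    - [[0,0,-0.001,0],[0,0,-0.002,0],[0,0,-0.002,0]]

```text
time: 10.25
eef_pos: [500.4, 150.5, 51.3]
orientation: [0.197, 0.98, 0.0, 0.0]
contact_force: [-1.4, -0.8, 4.6]
width: 32.8
```

apply_moves:
  rows:
    - [[0,0,-0.001,0],[0,0,-0.001,0]]

```text
time: 10.5
eef_pos: [500.4, 150.5, 50.8]
orientation: [0.197, 0.98, -0.0, 0.0]
contact_force: [-0.7, -0.5, 8.4]
width: 33.1
```

apply_moves:
  rows:
    - [[0,0,-0.001,0],[0,0,-0.001,0]]

```text
time: 10.75
eef_pos: [500.5, 150.5, 50.8]
orientation: [0.197, 0.98, -0.0, 0.001]
contact_force: [-2.7, -3.2, 14.4]
width: 33.0
```

apply_moves:
  rows:
    - [[0,0,0,0],[0,0,0,0],[0,0,0,0],[0,0,0,0]]
  grip: 100

```text
time: 11.25
eef_pos: [500.2, 150.4, 49.0]
orientation: [0.197, 0.98, -0.0, -0.0]
contact_force: [0.0, -0.3, -0.1]
width: 85.2
```

apply_moves:
  rows:
    - [[0,0,0.02,0],[0,0,0.06,0],[0,0,0.1,0],[0,-0.02,0.12,-10],[0,-0.07,0.14,-20],[0,-0.13,0.14,-30],[0,-0.19,0.14,-40],[0,-0.24,0.14,-50]]

```text
time: 12.25
eef_pos: [499.9, -92.3, 189.3]
orientation: [0.596, 0.803, -0.0, 0.0]
contact_force: [0.7, 0.1, -0.4]
width: 85.3
```

```bash
python3 - <<'E'
from h import *
s=r.snapshot("side");t=r.snapshot("top")
cv2.imwrite("pics/s3.png",s);cv2.imwrite("pics/t3.png",t)
print(r.state()["eef_pos"],r.state()["orientation"])
p=(500,150,87);print(proj("side",p),proj("top",p))
cv2.imwrite("pics/a3.png",np.hstack([crop(s,287,230,40,50,10),crop(t,260,180,40,50,10)]))
E
```

```text
[499.47373901 -97.45769755 188.5767375 ] [ 5.98405911e-01  8.01188581e-01 -2.58323670e-03  7.41833224e-04]
[321.12266681 247.40715694] [279.44020113 204.75214626]
```

View pics/a3.png

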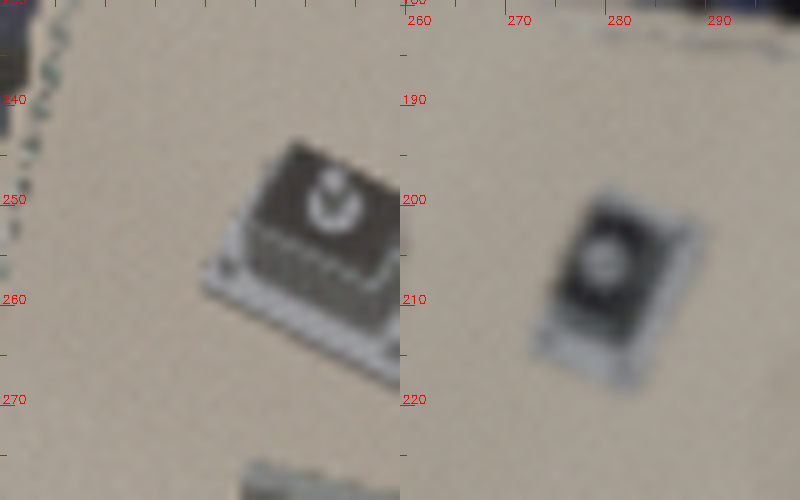

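```bash
python3 - <<'E'
from h import *
s=cv2.imread("pics/s3.png");t=cv2.imread("pics/t3.png")
cv2.imwrite("pics/a4.png",np.hstack([crop(s,302,238,33,38,14)[:, :],cv2.resize(crop(t,268,194,26,30,17),(461,532))]))
E
```

```text
(no output)
```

View pics/a4.png

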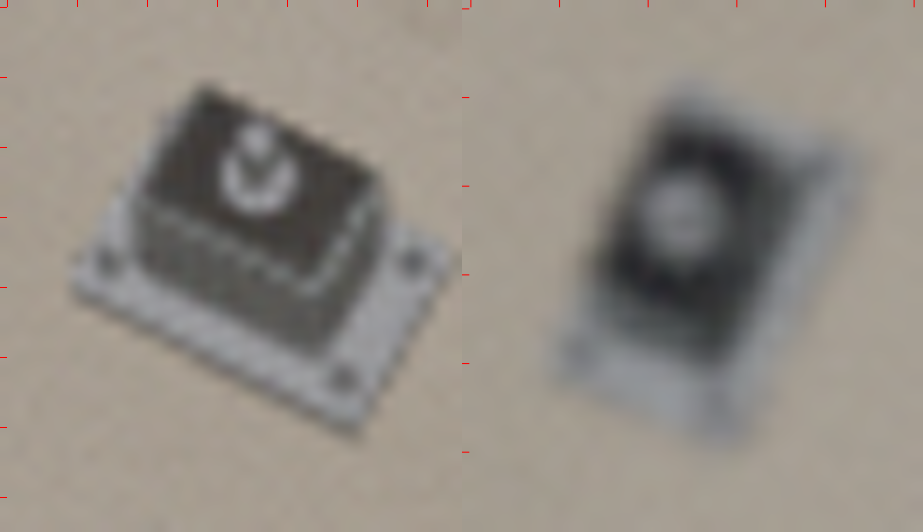

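```bash
python3 - <<'E'
from h import *
k=lambda x,y:(x/14-.5+302,y/14-.5+238)
P=[onz("side",*k(*p),62) for p in [(203,85),(380,178),(318,293),(135,200)]]
print(np.round(P,1),np.mean(P,0))
for a,b in((0,1),(3,2)):
    d=P[b]-P[a];print(np.degrees(np.arctan2(d[1],d[0])),np.hypot(*d[:2]))
for a,b in((0,3),(1,2)):
    d=P[b]-P[a];print(np.degrees(np.arctan2(d[1],d[0])),np.hypot(*d[:2]))
print("ring",onz("side",*k(258,180),62),"tail",onz("side",*k(257,137),87))
kt=lambda x,y:((x-461)*26/461-.5+268,y*30/532-.5+194)
print("tail top",onz("top",*kt(682,217),87))
for p in[(555,375),(730,445),(862,150)]:print("foot",onz("top",*kt(*p),6).round(1))
E
```

```text
[[518.7 127.6  62. ]
 [476.6 146.5  62. ]
 [487.9 175.6  62. ]
 [531.  157.1  62. ]] [503.5568916  151.70500993  62.        ]
155.75468343950863 46.079374117216844
156.83650827667103 46.868676299569294
67.2901687206503 31.991958254364096
68.77040582918042 31.138699589310153
ring [503.94702346 149.63654449  62.        ] tail [503.95683298 149.96675218  87.        ]
tail top [496.11120087 147.81678097  87.        ]
foot [473.8 183.8   6. ]
foot [458.  142.8   6. ]
foot [527.8 114.4   6. ]
```

```bash
python3 - <<'E'
from h import *
s=cv2.imread("pics/side0.png");t=cv2.imread("pics/top0.png")
a=crop(s,304,180,52,54,15)[:, :];cv2.imwrite("pics/a5.png",cv2.resize(a,(578,600),interpolation=cv2.INTER_AREA) if 0 else crop(s,305,180,50,53,11))
cv2.imwrite("pics/a6.png",crop(t,303,192,44,46,13))
E
```

```text
(no output)
```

View pics/a5.png

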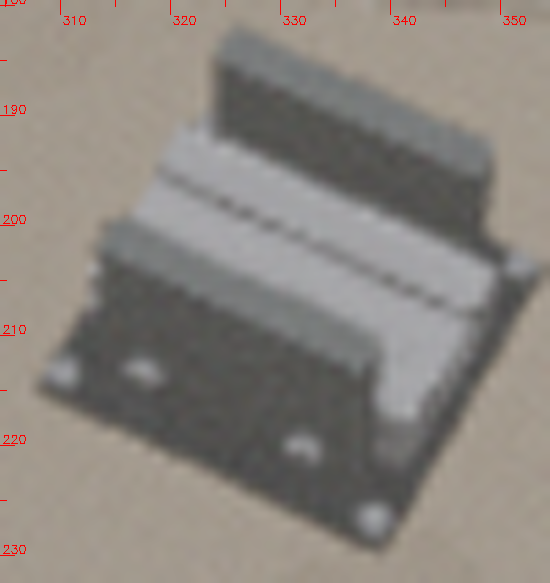

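View pics/a6.png

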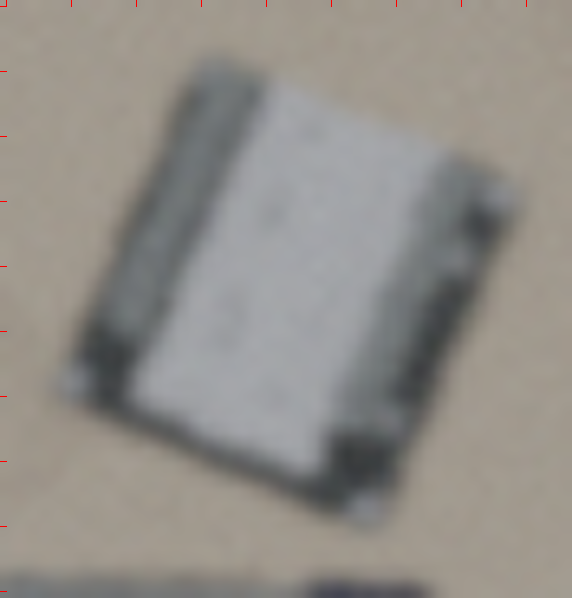

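```bash
python3 - <<'E'
from h import *
def ln(n,k,x0,y0,a,b,z,lab):
    A,B=[onz(n,p[0]/k-.5+x0,p[1]/k-.5+y0,z) for p in(a,b)];d=B-A
    th=np.radians(-22.5);nn=np.array([-np.sin(th),np.cos(th)])
    print(lab,"ang",np.degrees(np.arctan2(d[1],d[0])).round(1),"c",(nn@((A+B)/2)[:2]).round(1))
S=("side",11,305,180);T=("top",13,303,192)
ln(*S,(492,137),(235,28),90,"far outer -44")
ln(*S,(482,172),(216,63),90,"far inner -30")
ln(*S,(378,325),(115,218),90,"near inner 30")
ln(*S,(372,362),(100,250),90,"near outer 44")
ln(*S,(480,316),(160,172),40,"chan -12")
ln(*S,(497,262),(225,137),42,"bar/far jaw -30")
ln(*S,(385,550),(40,388),0,"base near 56")
ln(*T,(110,320),(190,75),90,"left outer 44")
ln(*T,(140,380),(270,85),42,"bar left 30")
ln(*T,(325,450),(440,155),90,"right inner@90 -30")
ln(*T,(385,520),(520,190),0,"base right -56")
E
```

```text
far outer -44 ang -20.9 c 114.3
far inner -30 ang -20.0 c 127.2
near inner 30 ang -19.4 c 187.9
near outer 44 ang -19.6 c 199.5
chan -12 ang -21.8 c 144.9
bar/far jaw -30 ang -22.5 c 126.2
base near 56 ang -22.2 c 210.7
left outer 44 ang -16.8 c 202.3
bar left 30 ang -22.6 c 186.3
right inner@90 -30 ang -20.5 c 125.8
base right -56 ang -21.6 c 102.0
```

apply_moves:
  rows:
    - [[0,0.04,0,-8],[0,0.08,0,-16],[0,0.13,0,-24],[0,0.18,0,-32],[0,0.22,0,-40],[0,0.24,0,-40],[0,0.24,-0.02,-40],[0,0.24,-0.05,-40]]

```text
time: 13.35
eef_pos: [500.5, 152.2, 139.4]
orientation: [0.832, 0.555, 0.001, -0.0]
contact_force: [0.6, -1.6, 1.1]
width: 85.4
```

apply_moves:
  rows:
    - [[0,0,-0.02,0],[0,0,-0.05,0],[0,0,-0.075,0],[0,0,-0.089,0],[0,0,-0.089,0],[0,0,-0.089,0]]

```text
time: 14.1
eef_pos: [500.9, 150.9, 51.0]
orientation: [0.832, 0.554, 0.001, 0.0]
contact_force: [0.1, 0.6, 0.6]
width: 85.5
```

apply_moves:
  rows:
    - [[0,0,0,0],[0,0,0,0],[0,0,0,0],[0,0,0,0],[0,0,0,0]]
  grip: 0

```text
time: 14.72
eef_pos: [500.9, 150.4, 51.3]
orientation: [0.833, 0.554, 0.001, 0.0]
contact_force: [-0.8, 0.3, 6.2]
width: 48.8
```

apply_moves:
  rows:
    - [[0,0,0.005,0],[0,0,0.03,0],[0,0,0.07,0],[0,0,0.11,0],[0,-0.02,0.14,0],[-0.005,-0.06,0.14,0],[-0.01,-0.11,0.14,1],[-0.018,-0.15,0.14,1]]

```text
time: 15.72
eef_pos: [480.7, -2.1, 189.4]
orientation: [0.828, 0.561, -0.002, -0.0]
contact_force: [-0.2, -0.3, -5.2]
width: 48.3
```

apply_moves:
  rows:
    - [[0,-0.02,0,0],[0,-0.03,0,0],[0,-0.03,-0.01,0],[0,-0.03,-0.02,0],[0,-0.03,-0.02,0],[0,-0.03,-0.02,0]]

```text
time: 16.48
eef_pos: [482.4, -28.7, 170.2]
orientation: [0.827, 0.562, 0.0, -0.0]
contact_force: [0.4, 0.9, -4.9]
width: 49.0
```

```bash
python3 - <<'E'
from h import *
s=r.snapshot("side");t=r.snapshot("top")
cv2.imwrite("pics/s4.png",s);cv2.imwrite("pics/t4.png",t)
st=r.state();print(st["eef_pos"],st["orientation"],st["contact_force"])
cv2.imwrite("pics/a7.png",np.hstack([crop(s,295,160,60,75,8)]))
E
```

```text
[482.64268796 -29.14660474 170.51975898] [8.27439508e-01 5.61554760e-01 3.14860312e-04 1.15613247e-04] [ 0.22376736 -0.10691553 -4.35831903]
```

View pics/a7.png

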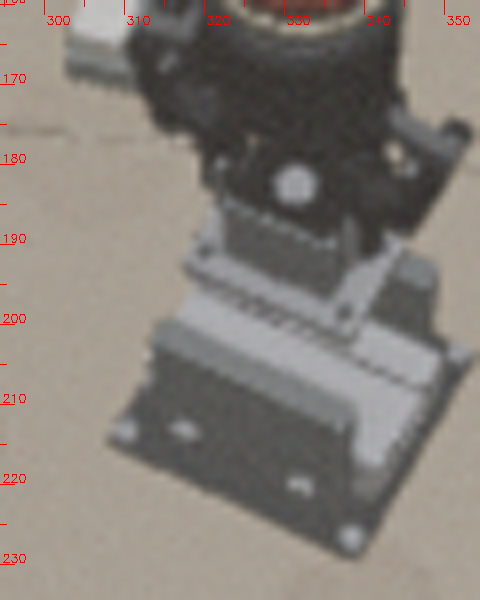

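```bash
python3 - <<'E'
from h import *
th=np.radians(-22.);nn=np.array([-np.sin(th),np.cos(th)])
for a,b,z in(((352,343),(186,272),119.7),((349,327),(190,260),131.7)):
    A,B=[onz("side",p[0]/8-.5+295,p[1]/8-.5+160,z) for p in(a,b)];d=B-A
    print(A.round(1),B.round(1),np.degrees(np.arctan2(d[1],d[0])),nn@((A+B)/2)[:2])
print("tcp c",nn@np.array([482.6,-29.15]))
for l,p,z in(("jaw near inner",((378,325),(115,218)),90),("far inner",((482,172),(216,63)),90)):
    A,B=[onz("side",q[0]/11-.5+305,q[1]/11-.5+180,z) for q in p];print(l,nn@((A+B)/2)[:2])
t=proj("side",(482.6,-29.15,170.5-50.8+63));print(t)
E
```

```text
[458.5   3.9 119.7] [527.5 -22.2 119.7] -20.694710092466085 176.18890914846423
[460.1   3.3 131.7] [525.7 -21.1 131.7] -20.402720098506265 176.4030945898041
tcp c 153.7577326218973
jaw near inner 183.8628922448256
far inner 123.17621755775309
[332.1424385  182.75541996]
```

apply_moves:
  rows:
    - [[0.001,0.001,-0.01,0],[0.001,0.001,-0.02,0],[0.001,0.001,-0.028,0],[0.001,0.001,-0.034,0],[0.001,0.001,-0.038,0],[0.001,0.001,-0.038,0]]

```text
time: 17.32
eef_pos: [483.2, -28.6, 132.0]
orientation: [0.828, 0.561, -0.0, -0.0]
contact_force: [-0.2, -0.5, -5.9]
width: 48.9
```

apply_moves:
  rows:
    - [[0,0,-0.004,0],[0,0,-0.008,0],[0,0,-0.012,0],[0,0,-0.012,0],[0,0,-0.012,0]]

```text
time: 17.95
eef_pos: [483.4, -28.6, 120.3]
orientation: [0.828, 0.561, 0.0, -0.0]
contact_force: [0.3, -0.9, -4.2]
width: 49.0
```

```bash
python3 - <<'E'
from h import *
s=r.snapshot("side")
st=r.state();print(st["eef_pos"],st["contact_force"],st["ft_torque"])
cv2.imwrite("pics/a8.png",np.hstack([crop(s,295,160,60,75,8)]))
E
```

```text
[483.45579254 -28.54618597 120.38781736] [ 0.57201293  0.46693881 -4.4676819 ] [-0.03447051  0.03857017 -0.00092216]
```

View pics/a8.png

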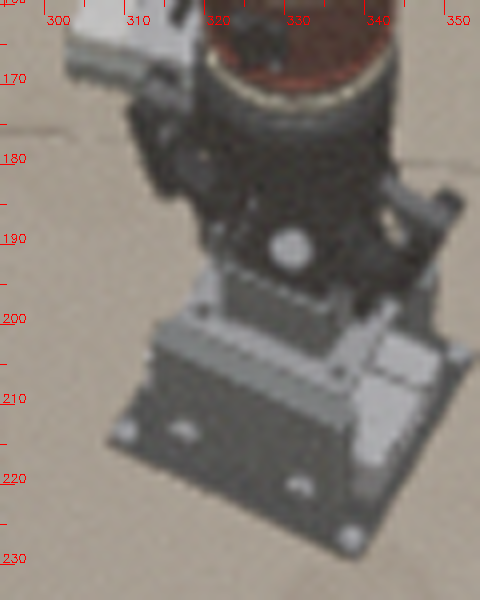

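apply_moves:
  rows:
    - [[0,0,-0.003,0],[0,0,-0.006,0],[0,0,-0.008,0],[0,0,-0.008,0],[0,0,-0.008,0]]

```text
time: 18.62
eef_pos: [483.4, -28.6, 112.3]
orientation: [0.828, 0.561, 0.0, -0.0]
contact_force: [0.0, 0.1, -4.6]
width: 48.9
```

apply_moves:
  rows:
    - [[0,0,-0.001,0],[0,0,-0.001,0]]

```text
time: 18.88
eef_pos: [483.3, -28.6, 111.3]
orientation: [0.828, 0.561, -0.0, -0.0]
contact_force: [0.3, 0.5, -4.2]
width: 49.1
```

apply_moves:
  rows:
    - [[0,0,-0.001,0],[0,0,-0.001,0]]

```text
time: 19.12
eef_pos: [483.4, -28.6, 110.3]
orientation: [0.828, 0.561, 0.0, 0.0]
contact_force: [-0.1, 0.7, -4.0]
width: 49.0
```

apply_moves:
  rows:
    - [[0,0,-0.001,0],[0,0,-0.001,0]]

```text
time: 19.38
eef_pos: [483.5, -28.5, 109.8]
orientation: [0.828, 0.561, 0.0, 0.0]
contact_force: [-0.9, 0.6, 3.1]
width: 48.8
```

apply_moves:
  rows:
    - [[0,0,-0.001,0],[0,0,-0.001,0]]

```text
time: 19.62
eef_pos: [483.5, -28.5, 108.6]
orientation: [0.828, 0.561, 0.0, 0.0]
contact_force: [-0.9, 0.4, 4.3]
width: 48.5
```

apply_moves:
  rows:
    - [[0,0,-0.001,0],[0,0,-0.001,0]]

```text
time: 19.88
eef_pos: [483.5, -28.6, 107.3]
orientation: [0.828, 0.561, 0.0, 0.0]
contact_force: [-1.4, -0.7, 3.9]
width: 48.7
```

apply_moves:
  rows:
    - [[0,0,-0.001,0],[0,0,-0.001,0]]

```text
time: 20.12
eef_pos: [483.5, -28.6, 106.2]
orientation: [0.828, 0.561, 0.0, 0.0]
contact_force: [-0.7, -0.4, 3.5]
width: 48.9
```

apply_moves:
  rows:
    - [[0,0,-0.002,0],[0,0,-0.004,0],[0,0,-0.006,0],[0,0,-0.008,0],[0,0,-0.01,0],[0,0,-0.011,0],[0,0,-0.011,0]]

```text
time: 21.0
eef_pos: [483.5, -28.6, 95.2]
orientation: [0.828, 0.561, 0.0, 0.0]
contact_force: [-0.2, -0.2, 2.7]
width: 48.9
```

apply_moves:
  rows:
    - [[0,0,-0.001,0],[0,0,-0.001,0]]

```text
time: 21.25
eef_pos: [483.5, -28.6, 94.3]
orientation: [0.828, 0.561, 0.0, 0.0]
contact_force: [0.5, 0.4, 3.4]
width: 49.1
```

apply_moves:
  rows:
    - [[0,0,-0.001,0],[0,0,-0.001,0]]

```text
time: 21.5
eef_pos: [483.4, -28.6, 93.3]
orientation: [0.828, 0.561, 0.0, 0.0]
contact_force: [-0.7, -0.2, 4.1]
width: 49.2
```

apply_moves:
  rows:
    - [[0,0,-0.001,0],[0,0,-0.001,0]]

```text
time: 21.75
eef_pos: [483.4, -28.7, 93.2]
orientation: [0.828, 0.561, -0.0, 0.0]
contact_force: [-1.2, -0.8, 12.4]
width: 48.6
```

apply_moves:
  rows:
    - [[0,0,-0.0005,0],[0,0,-0.0005,0],[0,0,0,0]]

```text
time: 22.12
eef_pos: [483.5, -28.7, 93.2]
orientation: [0.828, 0.561, 0.0, 0.0]
contact_force: [-0.6, -1.3, 8.8]
width: 48.9
```

apply_moves:
  rows:
    - [[0,0,0,0],[0,0,0,0],[0,0,0,0],[0,0,0,0]]
  grip: 100

```text
time: 22.62
eef_pos: [483.2, -28.5, 92.0]
orientation: [0.828, 0.561, -0.0, -0.0]
contact_force: [0.6, -0.2, -1.1]
width: 85.4
```

apply_moves:
  rows:
    - [[0,0,0.01,0],[0,0,0.04,0],[0,0,0.08,0],[0,0,0.12,0],[0,-0.05,0.12,0],[0.01,-0.1,0.12,0],[0.02,-0.16,0.12,0],[0.03,-0.22,0.12,0]]

```text
time: 23.62
eef_pos: [513.6, -250.2, 213.3]
orientation: [0.827, 0.561, 0.0, 0.0]
contact_force: [1.1, 0.7, -1.4]
width: 85.5
```

```bash
python3 - <<'E'
from h import *
s=r.snapshot("side");t=r.snapshot("top")
cv2.imwrite("pics/s5.png",s);cv2.imwrite("pics/t5.png",t)
st=r.state();print(st["eef_pos"],st["orientation"])
cv2.imwrite("pics/a9.png",np.hstack([crop(s,305,175,50,60,10)]))
E
```

```text
[ 512.08075253 -258.55817103  212.23609392] [ 0.83142284  0.55563138 -0.00170051  0.00263397]
```

View pics/a9.png

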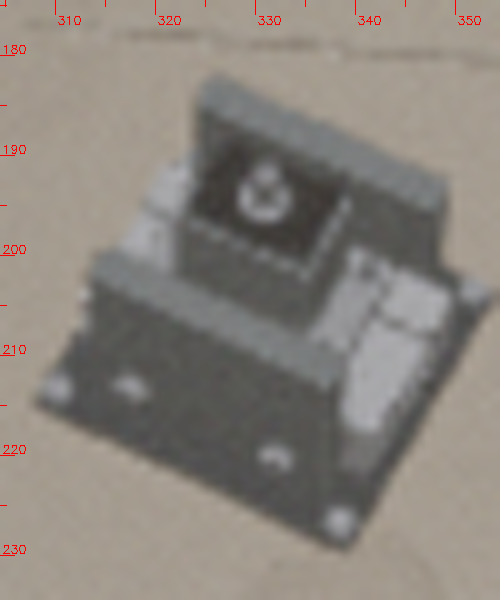

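apply_moves:
  rows:
    - [[0.003,-0.01,0,-10],[0.006,-0.02,0,-20],[0.009,-0.03,0,-30],[0.013,-0.04,0,-40],[0.013,-0.05,0,-50],[0.013,-0.057,0,-60],[0.013,-0.057,-0.02,-70],[0.013,-0.057,-0.05,-79]]

```text
time: 24.72
eef_pos: [527.2, -305.6, 163.4]
orientation: [0.995, -0.096, 0.002, 0.0]
contact_force: [0.2, -0.4, -0.1]
width: 85.1
```

apply_moves:
  rows:
    - [[0,0,-0.02,0],[0,0,-0.03,0],[0,0,-0.03,0]]

```text
time: 25.1
eef_pos: [526.2, -305.3, 132.2]
orientation: [0.996, -0.093, -0.0, -0.0]
contact_force: [0.1, -1.0, 0.8]
width: 85.7
```

```bash
python3 - <<'E'
from h import *
s=r.snapshot("side");t=r.snapshot("top")
st=r.state();print(st["eef_pos"],st["orientation"],proj("side",(526,-306,74)),proj("top",(526,-306,74)))
cv2.imwrite("pics/b1.png",np.hstack([crop(s,295,100,50,80,7),crop(t,358,155,55,80,7)]))
E
```

```text
[ 526.86704869 -305.88631013  133.27984792] [ 9.95624505e-01 -9.34399532e-02  8.75682474e-04  2.30464559e-04] [326.32495619 130.771027  ] [395.18671505 200.62440255]
```

View pics/b1.png

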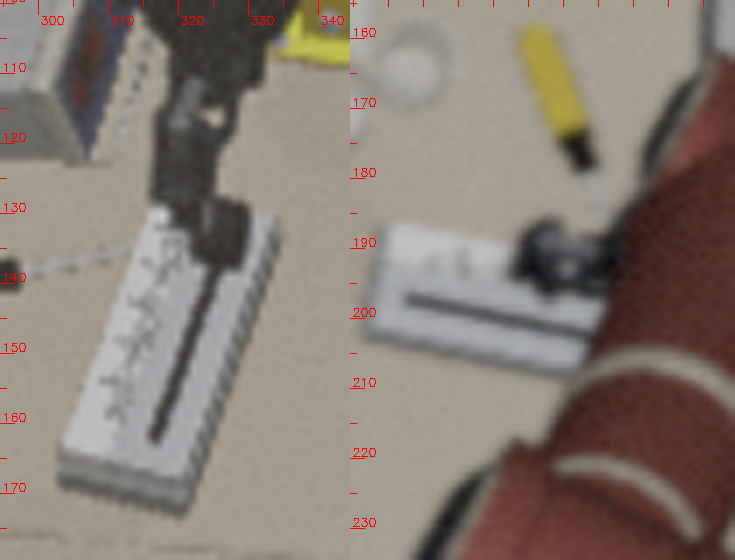

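apply_moves:
  rows:
    - [[0,0,-0.02,0],[0,0,-0.04,0],[0,0,-0.055,0],[0,0,-0.068,0],[0,0,-0.068,0],[0,0,-0.068,0]]

```text
time: 25.95
eef_pos: [526.8, -305.9, 64.8]
orientation: [0.996, -0.093, 0.001, 0.0]
contact_force: [-0.1, 0.1, 0.9]
width: 85.3
```

apply_moves:
  rows:
    - [[0,0,0,0],[0,0,0,0],[0,0,0,0],[0,0,0,0],[0,0,0,0],[0,0,0,0]]
  grip: 0
  newtons: 30

```text
time: 26.7
eef_pos: [526.4, -306.2, 64.7]
orientation: [0.996, -0.094, 0.0, 0.0]
contact_force: [-1.4, -1.0, 2.9]
width: 19.4
```

apply_moves:
  rows:
    - [[-0.0004,-0.002,0,0],[-0.0004,-0.002,0,0],[-0.0004,-0.002,0,0]]

```text
time: 27.08
eef_pos: [526.3, -307.0, 64.7]
orientation: [0.996, -0.093, 0.0, -0.0]
contact_force: [-0.5, 2.0, 5.2]
width: 19.5
```

apply_moves:
  rows:
    - [[-0.0004,-0.002,0,0],[-0.0004,-0.002,0,0],[-0.0004,-0.002,0,0]]

```text
time: 27.45
eef_pos: [525.8, -309.0, 64.7]
orientation: [0.996, -0.093, 0.0, -0.0]
contact_force: [-0.5, 1.1, 4.8]
width: 19.6
```

Still sliding freely with friction only, so I'm not at the end stop yet.

apply_moves:
  rows:
    - [[-0.0006,-0.003,0,0],[-0.0006,-0.003,0,0],[-0.0006,-0.003,0,0]]

```text
time: 27.82
eef_pos: [525.2, -312.2, 64.7]
orientation: [0.996, -0.093, 0.0, -0.0]
contact_force: [-0.5, 1.3, 5.5]
width: 19.5
```

apply_moves:
  rows:
    - [[-0.0006,-0.003,0,0],[-0.0006,-0.003,0,0],[-0.0006,-0.003,0,0]]

```text
time: 28.2
eef_pos: [524.6, -315.2, 64.7]
orientation: [0.996, -0.093, 0.0, -0.0]
contact_force: [-0.5, 0.5, 4.8]
width: 19.5
```

apply_moves:
  rows:
    - [[-0.0006,-0.003,0,0],[-0.0006,-0.003,0,0],[-0.0006,-0.003,0,0]]

```text
time: 28.58
eef_pos: [524.0, -318.3, 64.7]
orientation: [0.996, -0.093, 0.0, -0.0]
contact_force: [-0.7, 1.9, 5.0]
width: 19.4
```

apply_moves:
  rows:
    - [[-0.0006,-0.003,0,0],[-0.0006,-0.003,0,0],[-0.0006,-0.003,0,0]]

```text
time: 28.95
eef_pos: [523.8, -319.7, 64.7]
orientation: [0.996, -0.093, 0.0, -0.001]
contact_force: [-1.4, 3.9, 6.6]
width: 19.7
```

apply_moves:
  rows:
    - [[-0.0006,-0.003,0,0],[-0.0006,-0.003,0,0],[-0.0006,-0.003,0,0]]

```text
time: 29.32
eef_pos: [523.7, -319.9, 64.7]
orientation: [0.996, -0.092, -0.0, -0.003]
contact_force: [-0.1, 5.6, 8.2]
width: 19.1
```

```bash
python3 - <<'E'
from h import *
k=lambda x,y:(x/8-.5+295,y/8-.5+120)
kt=lambda x,y:((x-400)/8-.5+358,y/8-.5+175)
y=np.array([np.sin(np.radians(10.7)),np.cos(np.radians(10.7))])
for l,p,z in(("side TL plate",(180,57),22),("TR track",(320,92),20),("BLbench",(66,395),0),("BRbench",(208,430),0),("slot end",(176,345),34)):
    P=onz("side",*k(*p),z);print(l,P.round(1),(y@P[:2]).round(1))
for l,p,z in(("UL",(440,95),20),("UR",(775,160),20),("LRbench",(752,293),0),("LLbench",(416,225),0),("slot end",(460,181),34)):
    P=onz("top",*kt(*p),z);print(l,P.round(1),(y@P[:2]).round(1))
e=r.state()["eef_pos"];print(e,y@e[:2],r.state()["contact_force"])
E
```

```text
side TL plate [ 565.5 -360.1   22. ] -248.8
TR track [ 499.4 -347.7   20. ] -248.9
BLbench [ 599.3 -185.4    0. ] -70.9
BRbench [ 534.2 -173.     0. ] -70.8
slot end [ 550.3 -194.5   34. ] -88.9
UL [ 595.  -182.9   20. ] -69.3
UR [ 563.3 -354.6   20. ] -243.9
LRbench [ 497.4 -345.1    0. ] -246.7
LLbench [ 530.5 -172.2    0. ] -70.7
slot end [ 546.9 -191.2   34. ] -86.4
[ 523.74927292 -319.88064736   64.66010142] -217.07606264456723 [-0.06609161  5.56327119  8.17534552]
```

apply_moves:
  rows:
    - [[0.001,0.005,0,0],[0.002,0.012,0,0],[0.004,0.019,0,0],[0.005,0.026,0,0],[0.007,0.033,0,0],[0.008,0.038,0,0],[0.008,0.04,0,0],[0.008,0.04,0,0]]

```text
time: 30.32
eef_pos: [530.6, -284.3, 64.7]
orientation: [0.996, -0.093, 0.0, 0.0]
contact_force: [-0.0, -1.0, 5.2]
width: 19.4
```

```bash
python3 - <<'E'
from h import *
y=np.array([np.sin(np.radians(10.7)),np.cos(np.radians(10.7))])
e=r.state();print(e["eef_pos"],y@e["eef_pos"][:2]+217.07,e["contact_force"])
E
```

```text
[ 530.63591944 -284.2784669    64.65958449] 36.25571580655651 [-0.0182165  -0.95337567  5.21845208]
```

apply_moves:
  rows:
    - [[0,0,0,0],[0,0,0,0],[0,0,0,0],[0,0,0,0],[0,0,0,0]]
  grip: 100

```text
time: 30.95
eef_pos: [530.5, -284.6, 64.2]
orientation: [0.996, -0.093, -0.0, -0.0]
contact_force: [-0.2, -1.0, 0.1]
width: 85.2
```

apply_moves:
  rows:
    - [[0,0,0.02,0],[0,0,0.05,0],[0,0,0.1,0],[0,0,0.15,0],[0,-0.05,0.18,0],[0,-0.1,0.18,0],[0,-0.15,0.18,0],[0,-0.15,0.18,0]]

```text
time: 31.95
eef_pos: [527.3, -440.4, 243.4]
orientation: [0.995, -0.098, -0.001, 0.002]
contact_force: [0.7, 0.5, -0.3]
width: 85.2
```

```bash
python3 - <<'E'
from h import *
s=r.snapshot("side");t=r.snapshot("top")
cv2.imwrite("pics/s6.png",s)
cv2.imwrite("pics/b2.png",np.hstack([crop(s,293,118,45,60,9),crop(s,305,180,45,60,9)]))
cv2.imwrite("pics/b3.png",np.vstack([s[:, :],t])[::1] if 0 else t)
E
```

```text
(no output)
```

View pics/b2.png

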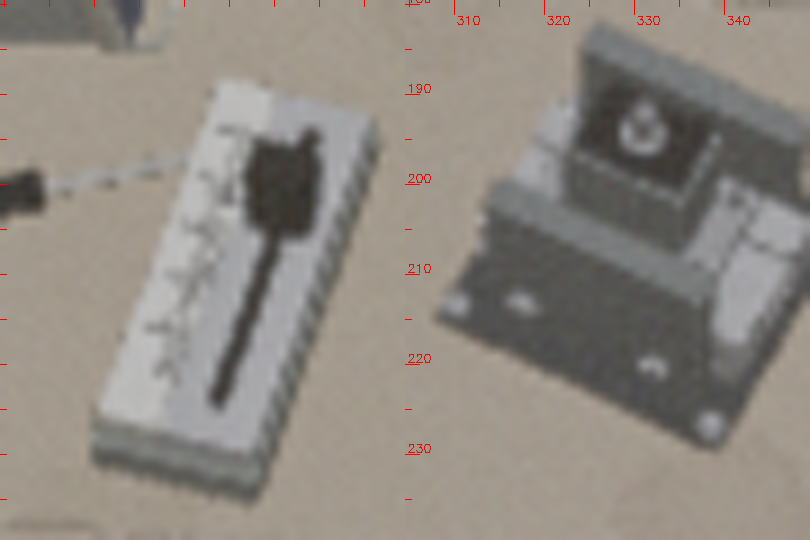

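View pics/b3.png

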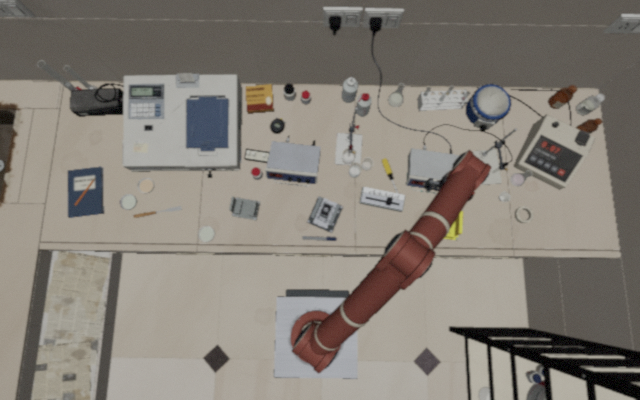

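```bash
python3 - <<'E'
from h import *
y=np.array([np.sin(np.radians(10.7)),np.cos(np.radians(10.7))])
f=lambda p,z:(y@onz("side",p[0]/9-.5+293,p[1]/9-.5+118,z)[:2]).round(1)
print("slot ends",f((312,133),34),f((215,402),34),"grip top",[f(p,74) for p in((283,142),(275,222),(281,184))])
print(r.state()["time"],r.finish_job())
E
```

```text
slot ends -225.9 -90.7 grip top [np.float64(-190.2), np.float64(-152.4), np.float64(-170.5)]
the job is handed in; nothing more can be done
32.05 None
```

The job is handed in at about 32 s. The gauge is seated in the vice and the record pointer is set to a channel depth of about 7.25 mm.

- **Zeroing:** I lifted the gauge from its rack by the 34 mm faces and pressed it flat on the bare bench. The probe touched at tool height 74.7 mm and the foot was flat at 50.8 mm. That is 23.9 mm of travel, against 24 mm nominal.
- **Measuring:** I took it again by the 50 mm faces, lowered it between the grey vice jaws and pressed until the foot was flat. The probe touched at 109.9 mm and the foot was flat at 93.2 mm, so the probe was pushed in 16.7 mm and the channel is about 7.3 mm deep. I left the gauge standing there.
- **Recording:** I slid the pointer back to its 0 stop and then forward 36.3 mm, which reads about 7.25 mm.

**Last checks:**
- The final pictures show the gauge upright between the jaws with its long side along the channel. Nothing else looks moved, and the arm is clear.
- A rough reading of the tail height in the picture gave about 6.5 mm, 0.8 mm less than the contact measurement. One camera pixel is about 3 mm here, so I trusted the contact measurement.
- The zero position worked out from the middle of the track's slot agreed with the stop to about 1.2 mm of travel, or 0.25 mm of depth.
- My attempt to read the grip's final position from the picture gave no usable number, because its points took in the grip's side faces. The pointer setting therefore rests on the arm's own measurement.

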